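# Slide the gas sensor into the port of the candle chamber

### The arm

A 7-joint arm with a two-finger parallel gripper is mounted at the origin on the work surface. World frame = base frame: x ahead of the robot, y to its left, z up, the work surface at z = 0. Lengths are in mm, angles in rad, forces in N, time in s.
With the tool pointing down it reaches from about 400 to 875 mm from the base axis. Payload 4.4 kg.
Tool frame: the origin (TCP) lies at the very end of the fingers, on their centre line; the grasp point (between the pads) lies 19 mm behind it; z points along the fingers, y is the direction in which the jaws open and shut (so a half turn about z gives the same grasp; the last joint's range is limited). The gripper opens to 85 mm and grips with 20 to 120 N. Pads are 22 mm wide; open, the fingers measure 114 mm over their backs; the gripper's body (76 mm by 85 mm) begins 54 mm behind the grasp point. The pads swing forward as they close: fully open they stand 13 mm farther back than shut.
Start: joints at [1.117, 0.628, 0.038, 1.517, -0.027, 0.996, -0.02], TCP at [245.827, -601.736, 231.313] pointing down, gripper open.
Joint ranges: [-3.06, 3.06], [-0.37, 2.12], [-1.25, 1.32], [0.18, 2.47], [-1.1, 4.24], [0.23, 1.98], [-2.94, 2.94]. Speed limits (rad/s): [2.57, 2.57, 3.14, 3.14, 3.14, 3.14, 3.14].

### API

Orientations are given as [roll, pitch, yaw] about the fixed x, y, z axes, in that order (R = Rz(yaw) Ry(pitch) Rx(roll)).
In Python, from cell import manip, get_image, camera_model, sign_off, masks_of, mark_of gives the robot as it stands.
- The arm moves only by the shell command python3 -m handwheel 'ROWS' [FORCE]. ROWS is JSON, a list of rows, each a list of 7 numbers: the shift along the tool's x, y, z as a fraction of full scale, then the turn, a rotation vector about the tool's x, y, z as a fraction of full scale, then the closure, from 0 (fully open) to 1 (shut). In form: [[dx, dy, dz, rx, ry, rz, jaw], ...]. A call has 1 to 20 rows; each row shifts and turns the commanded pose from where the row before left it, along the tool's axes as they then stand; what a row does not reach is not made up. Full scale, the value 1, is 0.06 m for a shift and 0.12 rad for a turn. A row lasts 1/8 s, in which the tool goes at most 62.5 mm and 10.7 degrees, less where a joint would pass 70% of its speed; a pose out of reach is approached as far as the arm can. A call with a number of a shift or a turn outside -1 to 1 is refused whole. A call with a gripper value outside its range is refused whole. The fingers move at their own pace and stop on an object; FORCE is the grip in N (left out, the last holds). Time passes only in rows, so rows that do not move let the fingers close. It gives the time, the measured TCP pose, the force and the opening at its end, in the units of the state.
- manip.sense(): the state, without advancing time (a new reading comes with each control period).
- get_image(name): name is "scene" or "top" or "wrist"; returns the picture (480x640x3 uint8, red, green, blue); there is no depth.
- camera_model(name): a dict with "mtx" (3x3 intrinsics, pixels), "k1" (the pictures are not rectified: a ray, as slopes to the right and down, at radius r is drawn at 1 + k1 r^2 times it, then the intrinsics apply), "rvec" (rotation vector, rad) and "tvec" (3), from world to camera coordinates, as OpenCV has them; the wrist camera has in their place "tool_from_camera" (4x4, takes a point from camera to tool coordinates, whose origin is the TCP and whose axes are the flange's). Camera axes: x right, y down, z forward; pixel columns grow to the right and rows downward; lengths in mm; the calibration is good to about 2 mm. A picture is of the moment at which its call begins: read the wrist's pose just before it. camera_model takes no time and is no camera call.
- sign_off(): hands the job in, once; it reports no verdict.
Trained networks look in the newest picture that a camera, given by its name, has taken for a name from the list of things; names that differ only in an ending like _2 or _b are one class to them, and where a whole thing is asked for, a point or a joint stands for the part that bears it (a point fixed in the world has none). Each returns a list of dicts, best first, with "score" (0 to 1); they miss things now and then, are a little off and sometimes report something else, mostly with a low value. They report only what shows in the picture. A call takes as long as a camera call. They do not tell look-alikes from the thing itself.
- masks_of(thing, camera): "region" (480x640 bool, what is visible of it) and "bbox" ([left, top, right, bottom] as shares, 0 to 1, of the picture: columns of its width, rows of its height, round what is visible of it).
- mark_of(thing, camera): "location" ([column, row] as shares, 0 to 1, of the picture: columns of its width, rows of its height: a listed point, or the origin of a listed thing).
The state is a dict: "time_s": time; "joint_pos": joint angles; "qd": joint speeds; "effort": joint torques, N m; "eef_pos": TCP position; "eef_rot": TCP orientation; "ft_force": force on the tool from outside, world axes, zero at the start; "moment": the same for the moment, N m; "opening": finger opening in mm.
Only numpy, scipy, OpenCV 4.12 (cv2) and the standard library are available. Lean on these libraries where they do the work, as an engineer would, in place of code of your own. Each camera call takes 0.05 s, during which the arm holds its last target. There are 200 camera calls.

### The job

The gas sensor stands on the lid of the candle chamber on the classroom table. Slide it across the lid, without lifting it off, to the round port until its stem drops in, and leave it standing there with its collar down on the lid. Leave the rubber stopper where it stands, and do not use the square hatch.

Things in the scene. Friction and masses are not known exactly. Their poses are not given: they have to be found in the camera images.
- sensor: gas sensor, loose, upright on the lid: steel stem 24 mm wide, 30 mm long; on it a black collar 70 mm wide, 6 mm thick; above that a white round body to grip, 28 mm wide, 55 mm tall (91 mm in all, about 160 g). Origin: centre of the stem's flat foot, z up its axis; yaw does not matter.
- chamber: candle chamber, fixed, hollow: clear box under a flat aluminium lid 220 (x) by 360 (y) mm, its face 90 mm above the table. Origin: on the table under its middle, z up. Two flush openings: the round port and a 50 mm square hatch at x +55, y -70 mm. Low screw heads (6 mm) at the corners. Sensor and stopper stand at either end of the -x strip (x -70 to -45, y 60 to 130 or -130 to -60 mm).
- port (a point): centre of the round port, a 46 mm through hole in the lid, at the lid's upper face (chamber x +55, y +70 mm); axes as the chamber's. The stem goes in with 11 mm of play all round; the collar is too wide and rests on the lid, the foot then 30 mm below this point.
- stopper: dark rubber stopper, loose, standing on the lid, not to be moved: tapered plug 40 mm tall, 32 mm wide at its foot and 42 mm at its top, no collar. Origin: centre of its underside.
There are look-alikes about, which are no part of the job. What is shaped like the sensor but turquoise is not meant.

How it is judged (in metres and radians):
On the way:
1. the sensor has been slid at least 40 mm along the lid, its foot still at the lid's face (within 8 mm) (distance of sensor from where it was at the start of the episode above 0.04 m and z of sensor in the frame of port between -0.008 and 0.008 m).
At the end, for the whole second after the job is handed in: The sensor stands in the round port: its foot at least 25 mm below the lid's face (collar on the lid) and within 16 mm of the port's axis, upright within 10 degrees, at rest; the stopper is within 25 mm of where it stood (horizontal distance between sensor and port below 0.016 m and z of sensor in the frame of port below -0.025 m and angle between sensor's own z axis and vertical below 0.17 rad and linear speed of sensor below 0.02 m/s and distance of stopper from where it was at the start of the episode below 0.025 m); the robot touches nothing.
It fails at once if the sensor is lifted off the lid (foot more than 15 mm above the lid's face) (z of sensor in the frame of port above 0.015 m).
It fails at once if the stopper is moved by more than 25 mm (distance of stopper from where it was at the start of the episode above 0.025 m).
It fails at once if the sensor goes into the square hatch (foot more than 15 mm below the lid's face while over 60 mm from the port) (z of sensor in the frame of port below -0.015 m and horizontal distance between sensor and port above 0.06 m).
It also fails if it takes over 35 s, if anything falls off the work surface, if the arm or the gripper's body presses on something with over 40 N, if the wrist force passes 120 N, or if a joint passes its speed limit or range.

## Working session

There is one attempt and no reset: what is moved stays moved. The work goes in short steps, Python scripts to look and compute and a shell command to move; the robot and the scene stay as the last step left them, time stands still between calls to the robot, and variables do not carry over. Pictures are saved under pics/ and viewed, about 8 in all and at most 12, crops included, and the job is handed in when it is done.

```bash
mkdir -p pics; cat > h.py <<'E'
import numpy as np, cv2
from cell import *
def ray(name,px,T=None):
    c=camera_model(name);K=np.array(c["mtx"],float);k1=c["k1"]
    d=cv2.undistortPoints(np.array([[px]],float),K,np.array([k1,0,0,0],float))[0,0]
    v=np.array([d[0],d[1],1.])
    if "rvec" in c:
        R=cv2.Rodrigues(np.array(c["rvec"],float))[0];t=np.array(c["tvec"],float).ravel()
        return -R.T@t,R.T@v
    M=T@np.array(c["tool_from_camera"]);return M[:3,3],M[:3,:3]@v
def at_z(name,px,z,T=None):
    o,d=ray(name,px,T);return o+d*(z-o[2])/d[2]
def tool():
    from scipy.spatial.transform import Rotation as Ro
    s=manip.sense();T=np.eye(4);T[:3,:3]=Ro.from_euler('xyz',s["eef_rot"]).as_matrix();T[:3,3]=s["eef_pos"];return T
E
cat > a.py <<'E'
from h import *
np.set_printoptions(precision=1,suppress=True)
s=manip.sense();print(s["time_s"],s["eef_pos"],s["eef_rot"],s["opening"],s["ft_force"])
ims=[]
for n in("scene","top"):
    im=get_image(n);cv2.imwrite(f"pics/{n}0.png",im[:,:,::-1])
    for t,z in(("sensor",90),("stopper",90),("port",90),("chamber",0)):
        for m in mark_of(t,n)[:4]:
            p=np.array(m["location"])*[640,480];print(n,t,"%.2f"%m["score"],p,at_z(n,p,z))
E
python3 a.py
```

```text
0.0 [ 245.6 -601.2  230.4] [-3.1  0.   0.4] 85.35259429757272 [-0.2 -0.5 -0.4]
scene sensor 0.84 [323.9 186. ] [425.6 -83.6  90. ]
scene sensor 0.83 [223.9 188.8] [ 529.1 -240.6   90. ]
scene sensor 0.56 [274.8 229.7] [ 552.3 -108.1   90. ]
scene stopper 0.68 [393.2 257.3] [490.7  97.4  90. ]
scene port 0.62 [340.1 309.3] [620.6  68.4  90. ]
scene chamber 0.71 [311.8 291.8] [587.4 -10.4   0. ]
scene chamber 0.17 [392.1 256.7] [444.2  82.3   0. ]
top sensor 0.68 [359.6 343.9] [ 378.4 -114.3   90. ]
top sensor 0.64 [356.9 218. ] [ 552.9 -107.8   90. ]
top stopper 0.60 [209.4 255.1] [496.1  98.5  90. ]
top port 0.85 [235.  168.3] [621.2  67.1  90. ]
top chamber 0.88 [296.2 206.5] [582.4 -16.2   0. ]
```

View pics/scene0.png

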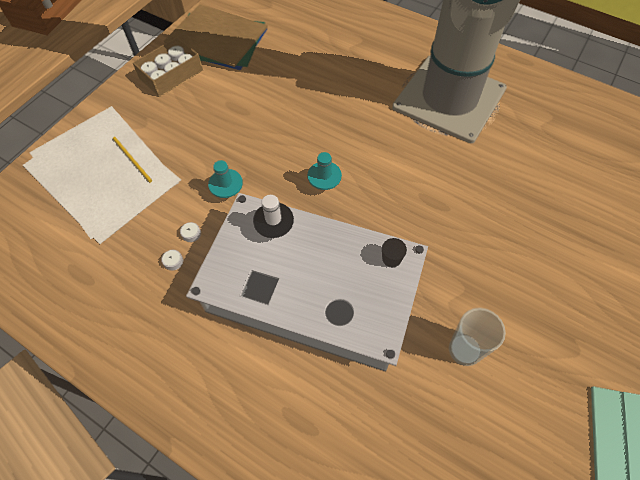

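View pics/top0.png

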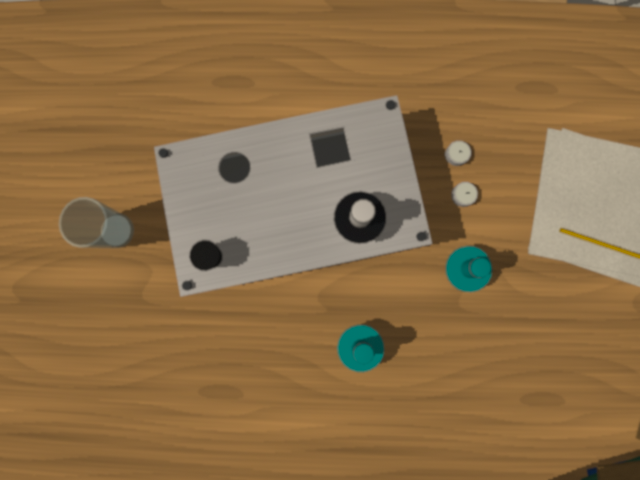

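Candidates for the sensor: the black and white one on the lid at scene (272,218) / top (360,216), turquoise look-alikes at scene (223,180) and (324,170) / top (470,268) and (361,348). White tealights and the dark stopper (scene (393,252), top (206,255)) are not alike. By description it is the white body with black collar on the lid. The close crop and the geometry come next.

```bash
cat > b.py <<'E'
from h import *
np.set_printoptions(precision=3,suppress=True)
g=cv2.imread("pics/top0.png")
# lid outline from screws, hatch, port
for n,p,z in(("screwA",(164,153),96),("screwB",(391,105),96),("screwC",(422,237),96),("screwD",(187,286),96),("hatch",(330,147),90),("port",(235,167.5),90),("collar",(360,217),126),("bodytop",(363,211),181),("stoptop",(205.5,254.5),130)):
    print(n,at_z("top",p,z))
print("collar scene",at_z("scene",(273,219),126))
cv2.imwrite("pics/crop.png",np.hstack([cv2.resize(g[150:270,300:440],None,fx=3,fy=3),cv2.resize(cv2.imread("pics/scene0.png")[170:290,210:330],None,fx=3,fy=3)]))
T=tool();print(T[:3,3],manip.sense()["eef_rot"])
d=T[:3,:3].T@(np.array([553,-108,T[2,3]])-T[:3,3]);print("tool shift/60",d/60)
E
python3 b.py
```

```text
screwA [640.781 169.672  96.   ]
screwB [ 715.964 -153.844   96.   ]
screwC [ 527.399 -197.885   96.   ]
screwD [452.014 126.832  96.   ]
hatch [654.4   -67.987  90.   ]
port [622.309  67.164  90.   ]
collar [ 549.168 -109.396  126.   ]
bodytop [ 548.586 -108.818  181.   ]
stoptop [494.575  93.812 130.   ]
collar scene [ 552.052 -107.972  126.   ]
[ 245.834 -601.691  231.264] [-3.141 -0.     0.388]
tool shift/60 [ 7.851 -5.681  0.001]
```

View pics/crop.png

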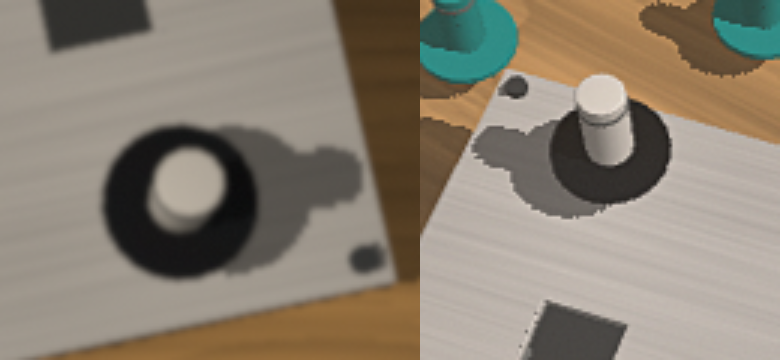

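The crop shows the white body and black collar on the lid (collar at top (360,217), about world (550,-109)). The choice is confirmed.

```bash
python3 -m handwheel '[[0.3,-0.22,0,0,0,0,0],[0.6,-0.44,0,0,0,0,0],[0.65,-0.475,0,0,0,0,0],[0.65,-0.475,0,0,0,0,0],[0.65,-0.475,0,0,0,0,0],[0.65,-0.475,0,0,0,0,0],[0.65,-0.475,0,0,0,0,0],[0.65,-0.475,0,0,0,0,0],[0.65,-0.475,0,0,0,0,0],[0.65,-0.475,0,0,0,0,0],[0.65,-0.475,0,0,0,0,0],[0.65,-0.475,0,0,0,0,0],[0.6,-0.44,0,0,0,0,0],[0.5,-0.32,0,0,0,0,0],[0,0,0,0,0,0,0],[0,0,0,0,0,0,0]]' 40
cat > c.py <<'E'
from h import *
import sys
np.set_printoptions(precision=2,suppress=True)
T=tool();im=get_image("wrist");cv2.imwrite("pics/%s.png"%sys.argv[1],im[:,:,::-1])
for t in("sensor","port"):
    for m in mark_of(t,"wrist")[:3]:
        p=np.array(m["location"])*[640,480];print(t,m["score"],p,at_z("wrist",p,90,T))
for m in masks_of("sensor","wrist")[:3]: print(m["score"],np.array(m["bbox"])*[640,480,640,480])
print(T[:3,3],manip.sense()["time_s"],manip.sense()["ft_force"])
E
python3 c.py w1
```

```text
time_s: 2.5
eef_pos: [577.5, -67.0, 231.3]
eef_rot: [3.141, 0.001, 0.387]
ft_force: [-0.6, -0.8, -0.4]
opening: 85.4
sensor 0.94 [355.39 282.48] [ 549.64 -108.35   90.  ]
sensor 0.7 [290.62 406.42] [ 432.91 -103.48   90.  ]
port 0.9 [142.59  81.6 ] [622.86  68.2   90.  ]
0.95 [497.79 345.98 533.38 390.82]
0.82 [310.27 251.28 415.87 374.5 ]
0.71 [251.58 395.71 325.18 462.19]
[577.53 -66.97 231.26] 2.7 [-0.77  0.08 -0.25]
```

View pics/w1.png

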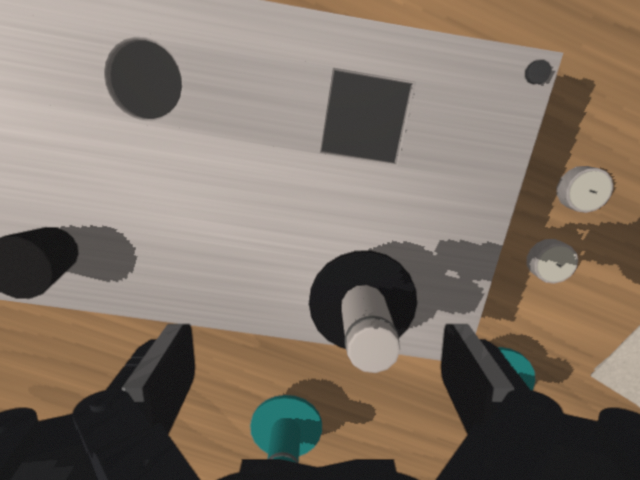

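The wrist picture shows the sensor at (355,282), the port at (143,80) and the hatch at (366,115). The wrist estimate of sensor (550,-108) and port (622.5,68) agrees with the top view. I centre over the sensor and go down.

```bash
python3 -m handwheel '[[-0.34,0.23,0,0,0,0,0],[-0.345,0.235,0,0,0,0,0],[0,0,0.3,0,0,0,0],[0,0,0.4,0,0,0,0],[0,0,0.4,0,0,0,0],[0,0,0.3,0,0,0,0],[0,0,0.15,0,0,0,0],[0,0,0,0,0,0,0],[0,0,0,0,0,0,0]]' 40
python3 -m handwheel '[[0,0,0,0,0,0,0.4],[0,0,0,0,0,0,0.6],[0,0,0,0,0,0,0.8],[0,0,0,0,0,0,0.8],[0,0,0,0,0,0,0.8],[0,0,0,0,0,0,0.8],[0,0,0,0,0,0,0.8]]' 40
python3 c.py w2
```

```text
time_s: 3.82
eef_pos: [551.0, -107.8, 139.1]
eef_rot: [3.141, -0.001, 0.388]
ft_force: [-0.7, -0.5, -0.4]
opening: 85.6
time_s: 4.7
eef_pos: [550.6, -107.5, 138.5]
eef_rot: [3.141, -0.0, 0.388]
ft_force: [-0.2, -1.0, 4.2]
opening: 27.1
sensor 0.84 [497.6  382.32] [ 532.06 -217.06   90.  ]
sensor 0.68 [318.78 278.88] [ 550.29 -108.67   90.  ]
0.8 [231.68 225.31 404.48 442.51]
0.7 [188.8  439.68 285.5  475.82]
0.58 [490.82 365.71 569.6  457.39]
[ 550.63 -107.51  138.54] 4.9 [-1.03  0.64  4.87]
```

View pics/w2.png

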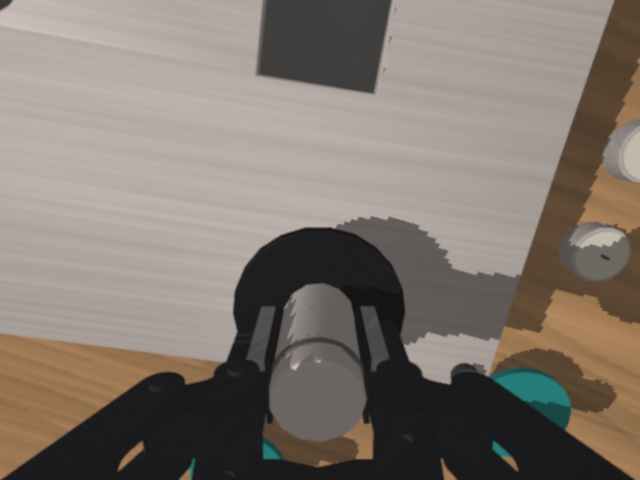

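The sensor is gripped at (318,330) in the picture, 27 mm opening, with the collar just below the fingers and the force at 4 N. I slide part way first.

```bash
python3 -m handwheel '[[0.1,-0.1,0,0,0,0,0.8],[0.2,-0.2,0,0,0,0,0.8],[0.2,-0.2,0,0,0,0,0.8],[0.2,-0.2,0,0,0,0,0.8],[0.2,-0.21,0,0,0,0,0.8],[0.1,-0.1,0,0,0,0,0.8],[0,0,0,0,0,0,0.8]]'
python3 c.py w3
```

```text
time_s: 5.78
eef_pos: [583.4, -28.9, 138.6]
eef_rot: [3.141, -0.0, 0.388]
ft_force: [-0.8, 0.0, 6.1]
opening: 26.9
sensor 0.68 [316.93 280.99] [581.68 -29.66  90.  ]
port 0.58 [137.92 119.52] [621.77  69.72  90.  ]
0.78 [593.98 443.81 636.93 480.  ]
0.68 [233.98 227.81 405.89 440.69]
[583.38 -28.87 138.56] 5.975 [-0.7  -0.45  4.6 ]
```

```bash
python3 -m handwheel '[[0.1,-0.11,0,0,0,0,0.8],[0.2,-0.21,0,0,0,0,0.8],[0.2,-0.21,0,0,0,0,0.8],[0.2,-0.21,0,0,0,0,0.8],[0.2,-0.21,0,0,0,0,0.8],[0.2,-0.2,0,0,0,0,0.8],[0.11,-0.11,0,0,0,0,0.8],[0,0,0,0,0,0,0.8],[0,0,0,0,0,0,0.8]]'
python3 c.py w4
```

```text
time_s: 7.1
eef_pos: [621.1, 68.1, 137.7]
eef_rot: [3.142, 0.001, 0.387]
ft_force: [-0.4, -1.2, -0.7]
opening: 26.8
sensor 0.72 [318.27 280.08] [620.34  66.98  90.  ]
0.77 [234.69 226.51 401.92 440.4 ]
[621.14  68.05 137.75] 7.3 [ 0.24 -0.54 -2.4 ]
```

View pics/w4.png

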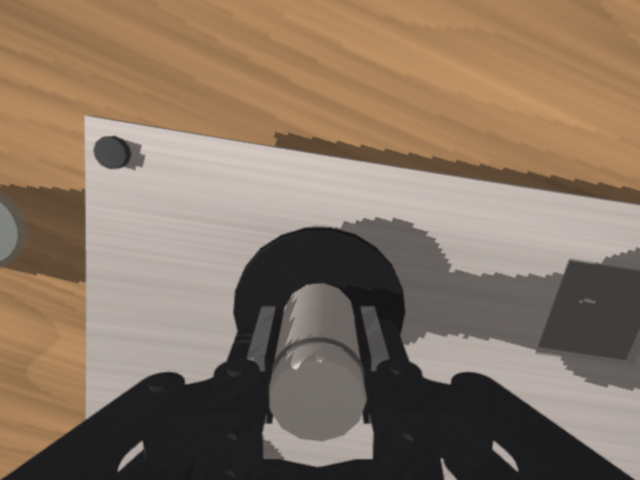

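The sensor covers the port (collar centre about (319,300)). The force has gone from +5 N to -2 N, so the lid no longer carries it and the stem is over the hole. I lower it gently.

```bash
python3 -m handwheel '[[0,0,0.1,0,0,0,0.8],[0,0,0.1,0,0,0,0.8],[0,0,0.1,0,0,0,0.8],[0,0,0.1,0,0,0,0.8],[0,0,0.06,0,0,0,0.8],[0,0,0,0,0,0,0.8],[0,0,0,0,0,0,0.8]]'
```

```text
time_s: 8.18
eef_pos: [621.9, 68.7, 110.9]
eef_rot: [3.141, -0.0, 0.388]
ft_force: [0.3, 0.2, -1.4]
opening: 27.2
```

```bash
python3 -m handwheel '[[0,0,0.03,0,0,0,0.8],[0,0,0,0,0,0,0.8],[0,0,0,0,0,0,0.5],[0,0,0,0,0,0,0.3],[0,0,0,0,0,0,0.1],[0,0,0,0,0,0,0],[0,0,0,0,0,0,0],[0,0,0,0,0,0,0],[0,0,0,0,0,0,0]]'
python3 -m handwheel '[[0,0,-0.2,0,0,0,0],[0,0,-0.5,0,0,0,0],[0,0,-0.6,0,0,0,0],[0,0,-0.6,0,0,0,0],[-0.4,0,-0.4,0,0,0,0],[-0.8,0,0,0,0,0,0],[-0.6,0,0,0,0,0,0],[0,0,0,0,0,0,0],[0,0,0,0,0,0,0]]'
python3 c.py w5
python3 - <<'E'
from h import *
for n in("scene","top"):
    im=get_image(n);cv2.imwrite(f"pics/{n}9.png",im[:,:,::-1])
    for t,z in(("sensor",60),("stopper",90)):
        for m in mark_of(t,n)[:4]:
            p=np.array(m["location"])*[640,480];print(n,t,"%.2f"%m["score"],p,at_z(n,p,z))
E
```

```text
time_s: 9.3
eef_pos: [621.8, 68.6, 108.9]
eef_rot: [3.142, -0.0, 0.388]
ft_force: [1.0, 0.0, -0.5]
opening: 85.5
time_s: 10.42
eef_pos: [522.9, 28.2, 247.9]
eef_rot: [3.141, -0.003, 0.388]
ft_force: [0.8, 0.9, 0.7]
opening: 85.6
sensor 0.82 [316.61  66.91] [619.07  67.89  90.  ]
sensor 0.78 [391.68 387.41] [415.66 -82.39  90.  ]
sensor 0.57 [584.9  337.58] [ 515.68 -202.31   90.  ]
0.81 [362.3  374.88 433.98 458.78]
0.78 [262.08   0.91 372.61 122.02]
0.77 [567.42 325.1  636.8  409.49]
[522.91  28.25 247.85] 10.625 [ 0.39 -0.21  0.  ]
scene sensor 0.84 [228.608 191.616] [ 515.63356567 -246.22679292   60.        ]
scene sensor 0.66 [324.224 185.184] [405.49382789 -95.50374047  60.        ]
scene sensor 0.57 [339.392 318.384] [624.72668183  70.26790254  60.        ]
scene stopper 0.87 [392.512 257.28 ] [491.37345898  96.35770264  90.        ]
top sensor 0.96 [463.488 264.624] [ 492.0263059  -266.14309495   60.        ]
top sensor 0.69 [361.472 344.88 ] [ 373.36936345 -119.36067724   60.        ]
top sensor 0.60 [238.784 171.024] [624.49968669  67.28470213  60.        ]
top stopper 0.56 [212.096 254.4  ] [497.18575996  94.7525736   90.        ]
```

View pics/w5.png

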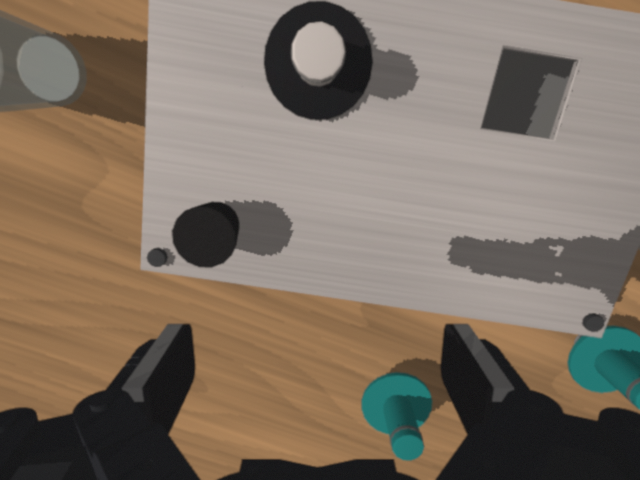

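View pics/scene9.png

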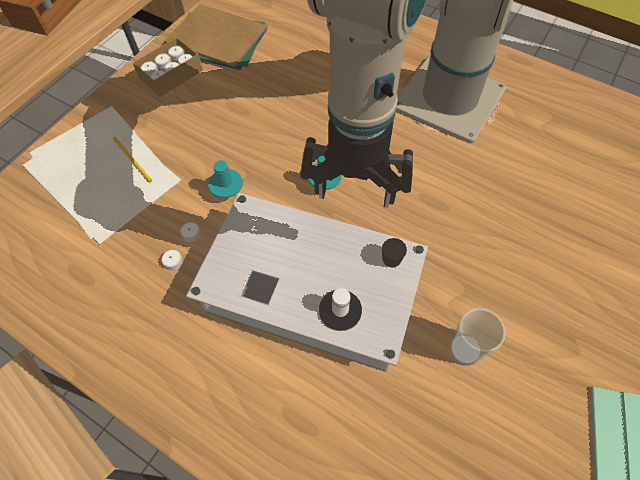

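The wrist view shows the sensor in the port at (318,60), with its collar flat on the lid and its shadow attached. The scene view shows it upright at (340,307), with the stopper unmoved at (393,252) and the gripper clear.

```bash
python3 -c "from cell import sign_off; print(sign_off())"
```

```text
the job is handed in; nothing more can be done
None
```

The gas sensor now stands in the round port with its collar down on the lid. I gripped its white body where it stood and slid it about 190 mm along the lid to the port. There I lowered it about 29 mm, let go and backed off, and I handed the job in at about 11 s.

- **Slide:** the foot stayed on the lid. The upward force was about 5 N part way and fell to about -2 N over the port, when the stem lost its support.
- **Seat:** the last pictures show the sensor upright with its collar flat on the lid. The networks put it at about (624.5, 67 to 70) mm against a port estimate of (622, 68) mm. The wrist estimate (619, 68) was worked out at the lid's height, not the seated foot's, so it should not be read as a real offset. I did not measure the foot's depth directly.
- **Stopper:** the scene and top cameras place it within about 4 mm of where it stood at the start, which is within the networks' scatter.
- **Robot:** the gripper is open and clear of everything, with no contact force.
- **Overshoot:** I ran about 50 mm too far on the first approach, in free air and touching nothing, and corrected it before the grasp.

No check failed. `sign_off()` gave no verdict.

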